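# Seat a weighted clay pot in its cover pot

### The job

One of the three plaster-filled clay pots fits the metal cover pot with the black rubber sleeve that stands on a saucer: the middle-sized one. Lower it into the sleeve, do not drop it, and push it down lightly until the lower edge of its collar stands about 14 mm above the cover pot's rim; stop there, before it is rammed in and wedges. Then let go so that it sits straight, and leave the cover pot and the other two clay pots where they stand.

Things in the scene. Friction and masses are not known exactly. Their poses are not given: they have to be found in the camera images.
- pot_mid: the middle-sized clay pot, the one to move: round, terracotta, 72 mm high, 0.2 kg. Tapers from 36 mm diameter at the foot to 56 mm at 50 mm height; above that an upright collar, 62 mm in diameter, 50 to 72 mm above the foot, to be gripped from outside, fingertips at most 8 mm below the collar (or they meet the cover pot's rim). Filled with plaster to 52 mm. Origin: centre of the underside, z up
- pot_small: the small clay pot, a bystander: same shape and height, collar 46 mm in diameter; too narrow for the cover pot. Origin at the centre of the underside
- pot_big: the big clay pot, a bystander: same shape and height, collar 78 mm in diameter, foot 56 mm; too wide for the cover pot. Origin at the centre of the underside
- cover_pot: grey metal pot, fixed on its own 96 mm saucer, standing loose, 0.6 kg. Origin: centre of the saucer's underside, z up. Rim 70 mm above the table, 68 mm in outside diameter. Inside sits a black rubber sleeve, flush with the rim: mouth 46 mm in diameter, narrowing downwards with the same taper as the clay pot (2 mm of diameter for 5 mm of depth), open below; 59 mm of depth in all
- cover_rim (a point): centre of the cover pot's mouth, at rim height. The clay pot touches the sleeve all round when its foot is about 26 mm below this point. From there the sleeve gives way downwards under a push of 5 N plus 0.5 N per mm and stays down. Wanted: foot about 36 mm below this point (collar's lower edge 14 mm above the rim), a push of about 10 N; at 42 mm it is wedged
There are look-alikes about, which are no part of the job. Leave any purple look-alike of the cover_pot alone.

How it is judged (in metres and radians):
On the way, in this order (a step that is already met when the one before it is completed fails the run):
1. the middle-sized pot is held over the cover pot, its foot still above the rim (horizontal distance between pot_mid and cover_rim below 0.02 m and z of pot_mid in the frame of cover_rim above 0 m and contact force between the fingers and pot_mid above 1 N), for 0.1 s.
2. with the fingers on it, it is pushed down in the sleeve, its foot at least 31 mm below the rim (horizontal distance between pot_mid and cover_rim below 0.015 m and z of pot_mid in the frame of cover_rim below -0.031 m and contact force between the fingers and pot_mid above 1 N), for 0.05 s.
At the end, for the whole second after the job is handed in: The middle-sized pot sits in the cover pot's sleeve, its foot 30 to 42 mm below the cover pot's rim, straight within 10 degrees, at rest and let go; the cover pot stands upright on the table (z of pot_mid in the frame of cover_rim between -0.042 and -0.03 m and angle between the z axis of pot_mid and the z axis of cover_pot, either way round below 0.17 rad and angle between cover_pot's own z axis and vertical below 0.1 rad and height (world z) of cover_pot below 0.01 m and linear speed of pot_mid below 0.02 m/s); the robot touches nothing.
It fails at once if the clay pot is rammed into the cover pot until it wedges (its foot more than 42 mm below the rim) (horizontal distance between pot_mid and cover_rim below 0.02 m and z of pot_mid in the frame of cover_rim below -0.042 m).
It fails at once if the small or the big clay pot is moved by more than 30 mm (distance of any of pot_small, pot_big from where it was at the start of the episode above 0.03 m).
It fails at once if the cover pot is pushed away by more than 40 mm (distance of cover_pot from where it was at the start of the episode above 0.04 m).
It fails at once if the clay pot is dropped into the cover pot (horizontal distance between pot_mid and cover_rim below 0.02 m and z of pot_mid in the frame of cover_rim below 0 m and linear speed of pot_mid above 0.4 m/s and contact force between the fingers and pot_mid below 0.5 N).
It also fails if it takes over 38 s, if anything falls off the work surface, if the arm or the gripper's body presses on something with over 40 N, if the wrist force passes 120 N, or if a joint passes its speed limit or range.

### The arm

A 7-joint arm with a two-finger parallel gripper is mounted at the origin on the work surface; the furniture and walls round the work are solid. World frame = base frame: x ahead of the robot, y to its left, z up, the work surface at z = 0. Lengths are in m, angles in degrees, forces in N, time in s.
With the tool pointing down it reaches from about 0.425 to 0.95 m from the base axis. Payload 4.7 kg.
Tool frame: the origin (TCP) lies on the centre line of the jaws, within the pads' length; the fingertips stand nose_length ahead of it and the grasp point (between the pads) lies 6 mm ahead of it (nose_length is the distance from the TCP to the fingertips, in m); z points along the fingers, x is the direction in which the jaws open and shut, and the axes are right-handed (so a half turn about z gives the same grasp; the last joint's range is limited). The gripper opens to 85 mm and grips with 20 to 120 N. Pads are 22 mm wide; open, the fingers measure 114 mm over their backs; the gripper's body (76 mm by 85 mm) begins 54 mm behind the grasp point. The pads swing forward as they close: fully open they stand 13 mm farther back than shut.
Start: joints at [67.672, 26.849, -2.785, 87.806, 1.381, 65.374, -4.715], TCP at [0.238, -0.632, 0.256] pointing down, gripper open.
Joint ranges: [-148.3, 148.3], [-19.14, 114.17], [-79.39, 73.82], [5.75, 140.21], [-59.74, 239.74], [12.07, 113.84], [-152.46, 152.46]. Speed limits (degrees/s): [147.25, 147.25, 180, 180, 180, 180, 180].

### API

Orientations are given as a 3x3 rotation matrix whose columns are the frame's x, y, z axes.
In Python, from station import observe, read_camera, camera_info, finish_job, nose_length gives the robot as it stands. The module is installed in compiled form; this text tells all that it offers.
- The arm moves only by the tool send_rows, never from a script. Its arguments are lists of equal length, an entry for each row: "fingers": the opening, from -1 (shut) to 1 (fully open); "linear": the shift along the tool's x, y, z in m, a list of three; "angular": the turn, a rotation vector about the tool's x, y, z in rad, a list of three. A call has 1 to 8 rows; each row shifts and turns the commanded pose from where the row before left it, along the tool's axes as they then stand; what a row does not reach is not made up. A row lasts 1/10 s, in which the tool goes at most 50 mm and 8.59 degrees, less where a joint would pass 70% of its speed; a pose out of reach is approached as far as the arm can. A call with a gripper value outside its range is refused whole. The fingers move at their own pace and stop on an object; "grip_force" is the grip in N (left out, the last holds). Time passes only in rows, so rows that do not move let the fingers close. It gives the time, the measured TCP pose, the force and the opening at its end, in the units of the state.
- observe(): the state, without advancing time (a new reading comes with each control period).
- read_camera(name): name is "scene" or "side" or "wrist"; returns (picture, depth): 480x640x3 uint8, red, green, blue; 480x640 float32, m along the optical axis (not along the pixel's ray), 0 where there is no reading.
- camera_info(name): a dict with "fov_y" (degrees; the focal length in pixels is half the picture's height over the tangent of half this angle, whatever the lens; pixels are square), "cx", "cy" (the principal point, pixels), "k1" (the pictures are not rectified: a ray, as slopes to the right and down, at radius r is drawn at 1 + k1 r^2 times it, then the intrinsics apply), "rvec" (rotation vector, rad) and "tvec" (3), from world to camera coordinates, as OpenCV has them. Camera axes: x right, y down, z forward; pixel columns grow to the right and rows downward; lengths in m; the calibration is good to about 2 mm. A picture is of the moment at which its call begins: read the wrist's pose just before it. camera_info takes no time and is no camera call; for the wrist camera it gives the pose at the moment of the call.
- finish_job(): hands the job in, once; it reports no verdict.
The state is a dict: "clock": time; "qpos": joint angles; "qvel": joint speeds; "tau": joint torques, N m; "tcp_pos": TCP position; "orientation": TCP orientation; "force": force on the tool from outside, world axes, zero at the start; "ft_torque": the same for the moment, N m; "finger_gap": finger opening in m.
Only numpy, scipy, OpenCV 4.12 (cv2) and the standard library are available. Lean on these libraries where they do the work, as an engineer would, in place of code of your own. Each camera call takes 0.05 s, during which the arm holds its last target.

## Working session

There is one attempt and no reset: what is moved stays moved. The work goes in short steps, Python scripts to look and compute and a tool call to move; the robot and the scene stay as the last step left them, time stands still between calls to the robot, and variables do not carry over. Pictures are saved under pics/ and viewed, and the job is handed in when it is done.

Besides the shell and the picture viewer there is one more tool, called after "Call:" as name(argument=value, ...) on one line, values as JSON. send_rows: Moves the arm, as the interface text tells. Its arguments: {"type":"object","properties":{"fingers":{"type":"array","items":{"type":"number"}},"linear":{"type":"array","items":{"type":"array","items":{"type":"number"}}},"angular":{"type":"array","items":{"type":"array","items":{"type":"number"}}},"grip_force":{"type":"number"}},"required":["fingers","linear","angular"]}

```bash
mkdir -p pics; python3 - <<'E'
from station import *
import cv2,numpy as np
print(observe()); print(nose_length() if callable(nose_length) else nose_length)
for n in ["scene","side","wrist"]:
    print(n,camera_info(n))
    p,d=read_camera(n); cv2.imwrite(f"pics/{n}0.png",p[:,:,::-1]); np.save(f"pics/{n}0.npy",d)
E
```

```text
{'clock': 0.0, 'qpos': array([67.67183941, 26.89789496, -2.78178224, 87.87424665,  1.37893935,
       65.37578193, -4.71697983]), 'qvel': array([ 0.10045362, -0.08857453,  0.01287188,  0.01704871, -0.04579221,
       -0.04677059,  0.07759516]), 'tau': array([ 4.47978837e-04, -5.10309720e+01, -4.72178240e-02, -2.37718517e+01,
        1.04711109e-02,  7.50081846e-03,  2.48033636e-06]), 'tcp_pos': array([ 0.23809338, -0.63103398,  0.25525044]), 'orientation': array([[ 3.52977163e-01, -9.35631625e-01, -7.65125074e-04],
       [-9.35629807e-01, -3.52977986e-01,  1.84526830e-03],
       [-1.99656369e-03,  6.45362542e-05, -9.99998005e-01]]), 'force': array([-0.71807368, -0.44367537,  0.17418781]), 'ft_torque': array([0.02594925, 0.04594613, 0.00078081]), 'finger_gap': 0.08578789592885891}
0.025
scene {'fov_y': 48.025776053318914, 'cx': 320.2957965743624, 'cy': 242.4426285083766, 'k1': 0.055467441927403195, 'rvec': array([ 1.04169333, -2.37316606,  1.06169884]), 'tvec': array([0.2381063 , 0.32344359, 0.70649111])}
side {'fov_y': 50.494766578269996, 'cx': 318.3835256697504, 'cy': 242.6018603986585, 'k1': 0.00023958036543918323, 'rvec': array([ 2.18153954,  0.00527243, -0.01456086]), 'tvec': array([-0.43115243,  0.00943913,  0.95806334])}
wrist {'fov_y': 66.40583966083346, 'cx': 322.60186762350446, 'cy': 237.96497219059268, 'k1': 0.022160831210863156, 'rvec': array([-2.39892139,  1.65948856,  0.22212681]), 'tvec': array([-0.67316539, -0.03350903,  0.37831053])}
```

View pics/scene0.png

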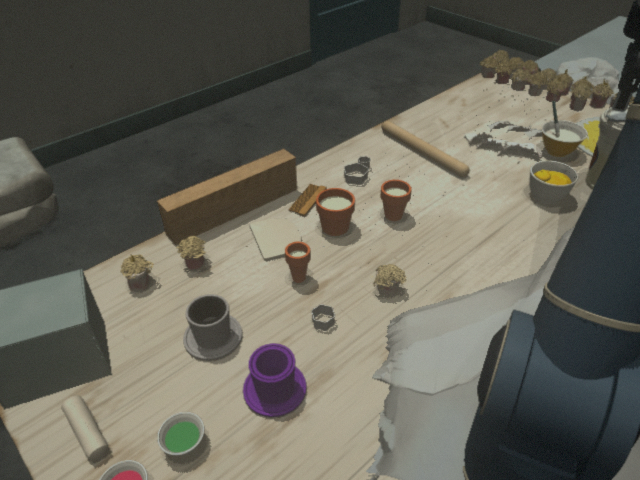

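View pics/side0.png

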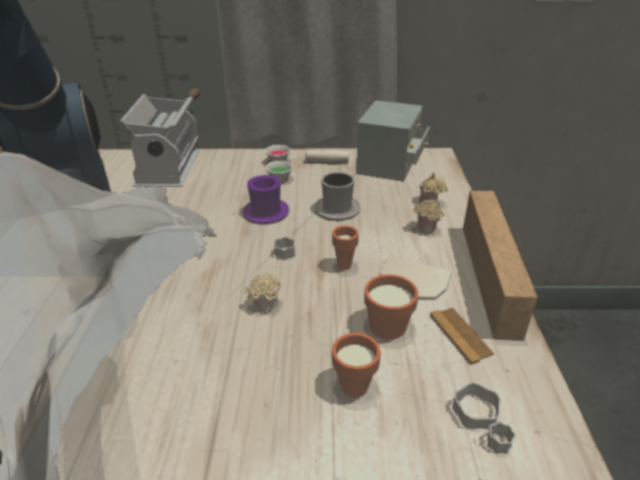

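View pics/wrist0.png

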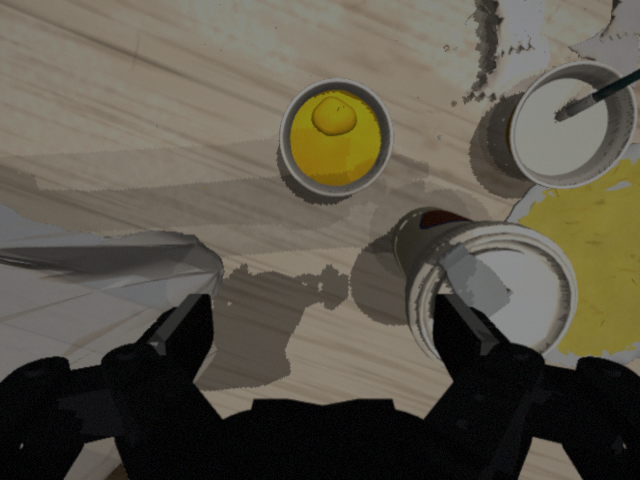

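The scene view shows the small pot at (298,262), the big one at (336,212), the middle one at (396,200), the grey cover pot at (210,325) and its purple look-alike at (275,375). I'll measure them next.

```bash
cat > h.py <<'E'
import numpy as np,cv2
from station import *
from scipy.optimize import least_squares
def K(ci):
    f=240/np.tan(np.radians(ci['fov_y'])/2)
    return np.array([[f,0,ci['cx']],[0,f,ci['cy']],[0,0,1]])
def world(ci,d):
    v,u=np.mgrid[0:480,0:640].astype(np.float64)
    k=K(ci);xd=(u-k[0,2])/k[0,0];yd=(v-k[1,2])/k[1,1]
    x,y=xd.copy(),yd.copy()
    for _ in range(15):
        s=1+ci['k1']*(x*x+y*y); x,y=xd/s,yd/s
    R,_=cv2.Rodrigues(ci['rvec'])
    P=np.stack([x*d,y*d,d],-1)-ci['tvec']
    W=P@R
    W[d<=0]=np.nan
    return W
def circ(xy,r=None):
    f=lambda p:np.hypot(xy[:,0]-p[0],xy[:,1]-p[1])-(r if r else p[2])
    m=np.median(xy,0)
    s=least_squares(f,[*m,r or .03],loss='soft_l1',f_scale=.001)
    return s.x,np.sqrt(np.mean(s.fun**2))
E
python3 - <<'E'
from h import *
boxes={'scene':dict(mid=(375,172,418,228),big=(312,180,360,240),small=(280,236,316,290),cover=(183,288,244,360),purple=(243,340,308,418)),
'side':dict(mid=(328,330,385,400),big=(358,272,422,342),small=(328,222,362,272),cover=(312,170,362,218),purple=(242,174,292,222))}
for n in boxes:
    d=np.load(f'pics/{n}0.npy');W=world(camera_info(n),d)
    for k,(a,b,c,e) in boxes[n].items():
        P=W[b:e,a:c].reshape(-1,3);P=P[~np.isnan(P).any(1)]
        zt=np.percentile(P[:,2],99)
        out=[]
        for lo,hi in ((zt-.004,zt+.006),(zt-.016,zt-.004)):
            Q=P[(P[:,2]>lo)&(P[:,2]<hi)]
            # outer boundary: convex hull
            H=cv2.convexHull(Q[:,:2].astype(np.float32))[:,0]
            p,e1=circ(H); out.append((len(Q),np.round(p,4),round(e1,4)))
        print(n,k,'zt',round(zt,4),out)
    # tall things map
    P=W.reshape(-1,3);P=P[~np.isnan(P).any(1)]
    m=(P[:,2]>.03)&(P[:,0]>.2)&(P[:,0]<1.1)&(abs(P[:,1])<.7)
    g={}
    for x,y,z in P[m]:
        q=(int(x//.05),int(y//.05));g[q]=max(g.get(q,0),z)
    for i in range(4,22): print(f'{i*.05:.2f}',' '.join('%4d'%(g.get((i,j),0)*1000) for j in range(-14,14)))
E
```

```text
scene mid zt 0.0726 [(180, array([ 0.4806, -0.3237,  0.0313]), np.float64(0.0009)), (257, array([ 0.4799, -0.3225,  0.0306]), np.float64(0.0012))]
scene big zt 0.0729 [(233, array([ 0.5379, -0.2085,  0.0391]), np.float64(0.0009)), (358, array([ 0.5361, -0.2074,  0.0385]), np.float64(0.0012))]
scene small zt 0.0726 [(181, array([ 0.4763, -0.0579,  0.0231]), np.float64(0.0008)), (219, array([ 0.4752, -0.0565,  0.0226]), np.float64(0.0007))]
scene cover zt 0.0714 [(624, array([0.468 , 0.1365, 0.0341]), np.float64(0.0005)), (404, array([0.4646, 0.1376, 0.0316]), np.float64(0.0016))]
scene purple zt 0.0717 [(775, array([0.3202, 0.1238, 0.0339]), np.float64(0.0006)), (455, array([0.3184, 0.1248, 0.0325]), np.float64(0.0008))]
0.20  268  352  399    0    0    0    0    0    0    0    0  126  128  119   55    0    0    0    0    0    0    0    0    0    0    0    0    0
0.25  326  410  404    0    0    0    0    0    0    0    0    0   79   63    0   72   73   69    0    0    0    0    0    0    0    0    0    0
0.30   61   62   62    0    0    0    0    0    0    0   56   53    0    0    0 
[... 4874 characters left out ...]
    0    0    0    0    0    0    0    0    0    0    0    0    0    0    0    0    0    0    0    0    0    0    0  305
0.90    0    0    0    0    0    0    0    0    0    0    0    0    0    0    0    0    0    0    0    0    0    0    0    0    0    0    0  305
0.95    0    0    0    0    0    0    0    0    0    0    0    0    0    0    0    0    0    0    0    0    0    0    0    0    0    0    0  305
1.00    0    0    0    0    0    0    0    0    0    0    0    0    0    0    0    0    0    0    0    0    0    0    0    0    0    0    0  306
1.05    0    0    0    0    0    0    0    0    0    0    0    0    0    0    0    0    0    0    0    0    0    0    0    0    0    0    0  306
```

Call:
send_rows(fingers=[1, 1, 1, 1, 1, 1, 1, 1], linear=[[-0.025, -0.042, 0], [-0.025, -0.042, 0], [-0.025, -0.042, 0], [-0.025, -0.042, 0], [-0.025, -0.042, 0], [-0.025, -0.042, 0], [-0.025, -0.042, 0], [-0.026, -0.042, 0]], angular=[[0, 0, 0], [0, 0, 0], [0, 0, 0], [0, 0, 0], [0, 0, 0], [0, 0, 0], [0, 0, 0], [0, 0, 0]], grip_force=40)

```text
clock: 0.95
tcp_pos: [0.4825, -0.3232, 0.2563]
orientation: [[0.353, -0.936, -0.0], [-0.936, -0.353, -0.0], [0.0, 0.0, -1.0]]
force: [0.8, -0.4, -0.2]
finger_gap: 0.0854
```

Call:
send_rows(fingers=[1, 1, 1, 1, 1, 1], linear=[[0, 0, 0.01], [0, 0, 0.01], [0, 0, 0.01], [0, 0, 0.01], [0, 0, 0.01], [0, 0, 0]], angular=[[0, 0, -0.121], [0, 0, -0.121], [0, 0, -0.121], [0, 0, -0.121], [0, 0, -0.121], [0, 0, 0]])

```text
clock: 1.55
tcp_pos: [0.4807, -0.3244, 0.2046]
orientation: [[0.822, -0.569, -0.003], [-0.569, -0.822, 0.002], [-0.004, -0.0, -1.0]]
force: [0.2, 0.3, -0.1]
finger_gap: 0.0856
```

```bash
python3 - <<'E'
from h import *
o=observe();print(o['clock'],o['tcp_pos'],o['orientation'],o['force'])
ci=camera_info('wrist');p,d=read_camera('wrist');cv2.imwrite('pics/w1.png',p[:,:,::-1]);np.save('pics/w1.npy',d)
W=world(ci,d);P=W[:,:].reshape(-1,3);P=P[~np.isnan(P).any(1)]
m=(np.hypot(P[:,0]-.481,P[:,1]+.3245)<.045)&(P[:,2]>.062)&(P[:,2]<.08)
Q=P[m];print(len(Q),np.percentile(Q[:,2],[5,50,99]))
H=cv2.convexHull(Q[:,:2].astype(np.float32))[:,0];print(circ(H),circ(H,.031))
E
```

```text
1.55 [ 0.4806598  -0.32440007  0.20464016] [[ 8.22358768e-01 -5.68962009e-01 -2.87889023e-03]
 [-5.68957964e-01 -8.22363797e-01  2.14933989e-03]
 [-3.59038784e-03 -1.29560980e-04 -9.99993546e-01]] [ 0.20473397  0.32484389 -0.13102861]
2129 [0.06441798 0.07151271 0.07341074]
(array([ 0.48291838, -0.32341305,  0.03063654]), np.float64(0.00016312744278426094)) (array([ 0.48285105, -0.32347808,  0.031     ]), np.float64(0.00039353298291384974))
```

View pics/w1.png

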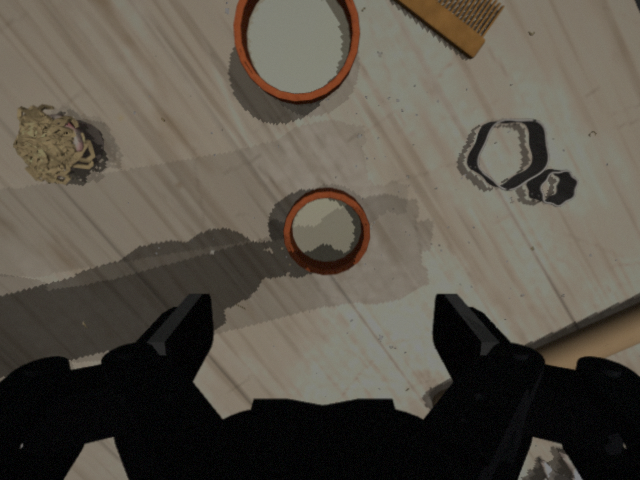

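The middle pot lies centred between the jaws at (327,232), and the three cameras agree to about 2 mm. I'll go down and grip.

Call:
send_rows(fingers=[1, 1, 1, 1, 1, 1, 1, 1], linear=[[0.001, -0.001, 0.02], [0, 0, 0.025], [0, 0, 0.025], [0, 0, 0.025], [0, 0, 0.02], [0, 0, 0.012], [0, 0, 0.008], [0, 0, 0]], angular=[[0, 0, 0], [0, 0, 0], [0, 0, 0], [0, 0, 0], [0, 0, 0], [0, 0, 0], [0, 0, 0], [0, 0, 0]])

```text
clock: 2.4
tcp_pos: [0.483, -0.3246, 0.071]
orientation: [[0.822, -0.569, -0.001], [-0.569, -0.822, 0.0], [-0.001, 0.0, -1.0]]
force: [-0.5, -0.1, -0.1]
finger_gap: 0.0855
```

```bash
python3 - <<'E'
from h import *
o=observe();print(o['clock'],o['tcp_pos'],o['force'])
a,_=read_camera('side');b,_=read_camera('wrist')
cv2.imwrite('pics/s2.png',np.hstack([cv2.resize(a[280:430,260:460],(560,420),interpolation=cv2.INTER_CUBIC),cv2.resize(b[150:400,180:480],(240,200))[:200].repeat(1,0) if 0 else cv2.copyMakeBorder(cv2.resize(b[150:350,200:440],(240,200)),0,220,0,0,cv2.BORDER_CONSTANT)])[:,:,::-1])
E
```

```text
2.4 [ 0.4830438  -0.32456846  0.07096686] [-0.50111172 -0.08938322 -0.11804295]
```

View pics/s2.png

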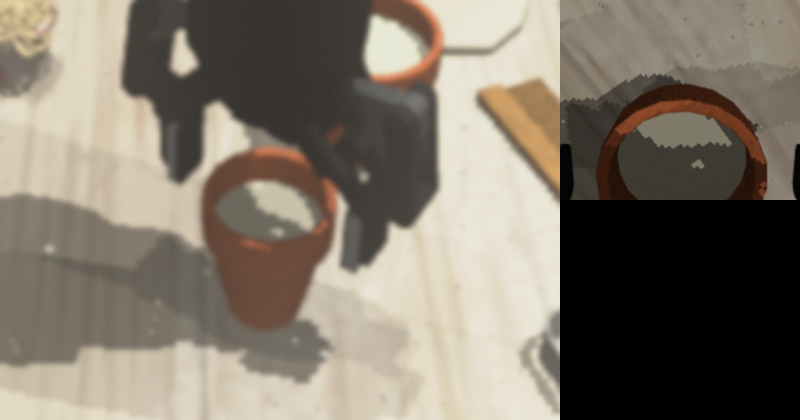

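```bash
python3 - <<'E'
from h import *
a,d=read_camera('side');W=world(camera_info('side'),d)
g=a.astype(int).sum(2)
for (u,v) in ((385,370),(324,340)):
    P=W[v-10:v+9,u-8:u+9].reshape(-1,3);c=g[v-10:v+9,u-8:u+9].ravel()
    m=(c<230)&(np.hypot(P[:,0]-.483,P[:,1]+.3246)<.07)&(P[:,2]>.02);print(len(P[m]),np.sort(P[m][:,2])[:12].round(4),P[m].mean(0))
E
```

```text
58 [0.0712 0.0717 0.0723 0.0728 0.0728 0.0735 0.0749 0.0752 0.0755 0.0763
 0.0764 0.0771] [ 0.52210714 -0.36084548  0.08296469]
102 [0.0654 0.0654 0.0663 0.0672 0.0677 0.0677 0.0679 0.0679 0.0682 0.0682
 0.0684 0.0689] [ 0.44518401 -0.30483091  0.07742675]
```

Fully open, the tips stand at about 0.06 to 0.065 m, which fits the backward swing of the pads. I'll go 6 mm lower, then close.

Call:
send_rows(fingers=[1, 1, 0.4, 0.2, 0, -0.2, -0.2, -0.2], linear=[[0, 0, 0.006], [0, 0, 0], [0, 0, 0], [0, 0, 0], [0, 0, 0], [0, 0, 0], [0, 0, 0], [0, 0, 0]], angular=[[0, 0, 0], [0, 0, 0], [0, 0, 0], [0, 0, 0], [0, 0, 0], [0, 0, 0], [0, 0, 0], [0, 0, 0]], grip_force=40)

```text
clock: 3.35
tcp_pos: [0.4833, -0.3247, 0.0659]
orientation: [[0.822, -0.569, 0.0], [-0.569, -0.822, -0.0], [0.0, 0.0, -1.0]]
force: [-0.7, 0.5, 5.8]
finger_gap: 0.0602
```

```bash
python3 - <<'E'
from h import *
o=observe();print(o['clock'],o['tcp_pos'],o['force'],o['finger_gap'])
a,_=read_camera('side')
cv2.imwrite('pics/s3.png',cv2.resize(a[290:410,280:440],(800,600),interpolation=cv2.INTER_CUBIC)[:,:,::-1])
E
```

```text
3.35 [ 0.48326452 -0.32471419  0.06585364] [-0.67099211  0.45167769  5.80874762] 0.06020589503024957
```

View pics/s3.png

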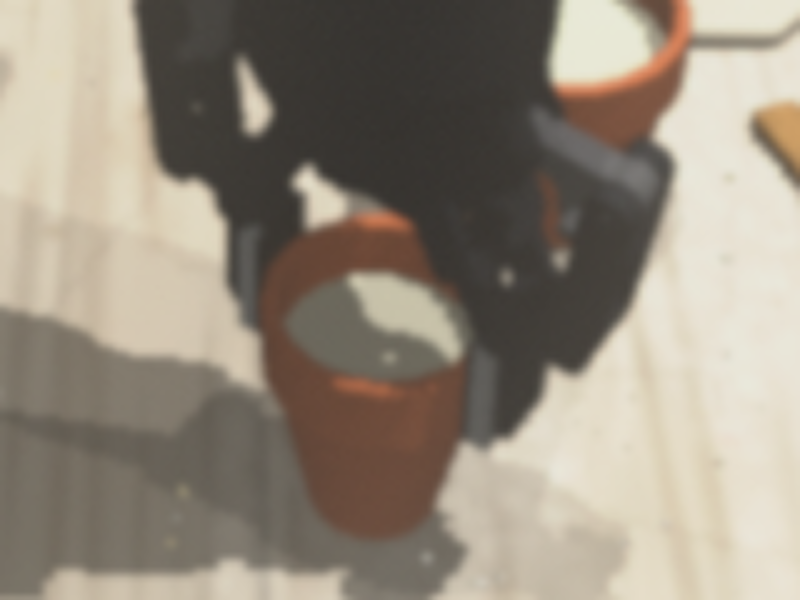

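The pads hold the collar, with the tips near its lower edge (right tip at 480,445). I'll lift.

Call:
send_rows(fingers=[-0.2, -0.2, -0.2, -0.2, -0.2, -0.2, -0.2, -0.2], linear=[[0, 0, -0.005], [0, 0, -0.01], [0, 0, -0.02], [0, 0, -0.025], [0, 0, -0.025], [0, 0, -0.025], [0, 0, -0.015], [0, 0, 0]], angular=[[0, 0, 0], [0, 0, 0], [0, 0, 0], [0, 0, 0], [0, 0, 0], [0, 0, 0], [0, 0, 0], [0, 0, 0]])

```text
clock: 4.2
tcp_pos: [0.4843, -0.3252, 0.1927]
orientation: [[0.822, -0.569, 0.004], [-0.569, -0.822, -0.003], [0.005, -0.0, -1.0]]
force: [0.4, 0.2, -3.6]
finger_gap: 0.0606
```

```bash
python3 - <<'E'
from h import *
o=observe();print(o['clock'],o['tcp_pos'],o['orientation'],o['force'],o['finger_gap'])
a,_=read_camera('side');s,_=read_camera('scene')
cv2.imwrite('pics/s4.png',np.hstack([cv2.resize(a[240:400,280:440],(400,400)),cv2.resize(s[100:260,330:490],(400,400))])[:,:,::-1])
E
```

```text
4.2 [ 0.48426927 -0.32520476  0.19265844] [[ 8.22448716e-01 -5.68824833e-01  4.05206914e-03]
 [-5.68818928e-01 -8.22458680e-01 -2.59744156e-03]
 [ 4.81014870e-03 -1.68631142e-04 -9.99988417e-01]] [ 0.35868545  0.17982597 -3.58058703] 0.06063780256837312
```

View pics/s4.png

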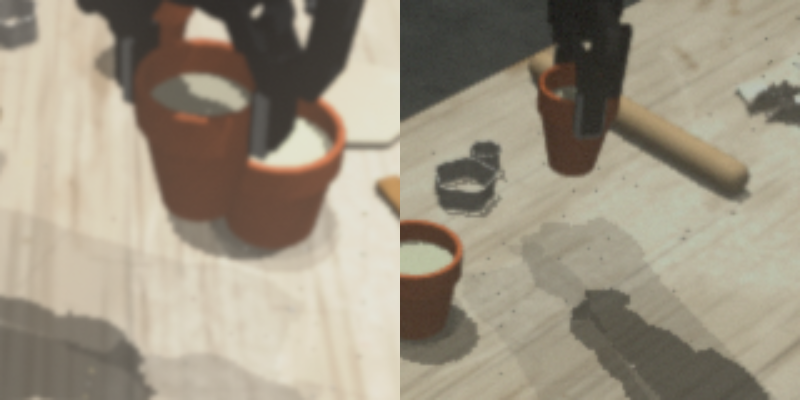

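The pot is held and straight, its foot about 0.126 m above the table. I'll carry it over to the cover pot.

Call:
send_rows(fingers=[-0.2, -0.2, -0.2, -0.2, -0.2, -0.2, -0.2, -0.2], linear=[[-0.012, -0.016, 0], [-0.018, -0.024, 0], [-0.018, -0.024, 0], [-0.018, -0.024, 0], [-0.018, -0.024, 0], [-0.018, -0.024, 0], [-0.018, -0.024, 0], [-0.018, -0.024, 0]], angular=[[0, 0, 0], [0, 0, 0], [0, 0, 0], [0, 0, 0], [0, 0, 0], [0, 0, 0], [0, 0, 0], [0, 0, 0]])

```text
clock: 5.1
tcp_pos: [0.473, -0.0935, 0.1887]
orientation: [[0.823, -0.569, -0.003], [-0.569, -0.823, 0.001], [-0.003, 0.001, -1.0]]
force: [-0.2, -0.8, -1.8]
finger_gap: 0.0603
```

Call:
send_rows(fingers=[-0.2, -0.2, -0.2, -0.2, -0.2, -0.2, -0.2, -0.2], linear=[[-0.018, -0.024, 0], [-0.018, -0.024, 0], [-0.018, -0.024, 0], [-0.018, -0.024, 0], [-0.018, -0.024, 0], [-0.018, -0.024, 0], [-0.018, -0.024, 0], [-0.012, -0.018, 0]], angular=[[0, 0, 0], [0, 0, 0], [0, 0, 0], [0, 0, 0], [0, 0, 0], [0, 0, 0], [0, 0, 0], [0, 0, 0]])

```text
clock: 5.9
tcp_pos: [0.4651, 0.1385, 0.1888]
orientation: [[0.824, -0.567, -0.003], [-0.567, -0.824, 0.0], [-0.003, 0.002, -1.0]]
force: [0.0, -0.9, -2.0]
finger_gap: 0.0602
```

Call:
send_rows(fingers=[-0.2, -0.2], linear=[[0, 0, 0], [0, 0, 0]], angular=[[0, 0, 0], [0, 0, 0]])

```text
clock: 6.1
tcp_pos: [0.4657, 0.1364, 0.189]
orientation: [[0.823, -0.568, -0.003], [-0.568, -0.823, -0.001], [-0.002, 0.002, -1.0]]
force: [0.6, -0.2, -3.1]
finger_gap: 0.0605
```

```bash
cat > look.py <<'E'
from h import *
import sys
t=sys.argv[1]
o=observe();print(o['clock'],o['tcp_pos'],o['orientation'].round(4).tolist(),o['force'],o['finger_gap'])
ims=[]
for n in ('scene','side'):
    ci=camera_info(n);p,d=read_camera(n);W=world(ci,d);np.save(f'pics/{n}{t}.npy',d);cv2.imwrite(f'pics/{n}{t}.png',p[:,:,::-1])
    R,_=cv2.Rodrigues(ci['rvec']);c=R@np.array([.468,.136,.1])+ci['tvec'];q=K(ci)@(c/c[2]);u,v=int(q[0]),int(q[1])
    ims.append(cv2.resize(p[max(0,v-70):v+70,u-60:u+60],(400,467),interpolation=cv2.INTER_CUBIC))
cv2.imwrite(f'pics/look{t}.png',np.hstack(ims)[:,:,::-1])
E
python3 look.py 5
```

```text
6.1 [0.46569486 0.13639732 0.18896976] [[0.8231, -0.5678, -0.0028], [-0.5678, -0.8231, -0.001], [-0.0017, 0.0024, -1.0]] [ 0.57714686 -0.20962468 -3.12702869] 0.06054631696406448
```

View pics/look5.png

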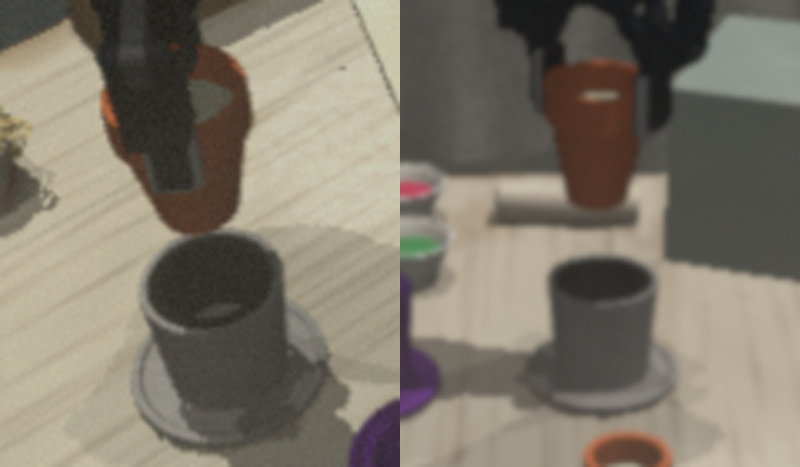

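The pot hangs upright over the mouth. I'll fit its axis against the cover pot's rim with the same cameras, so that their bias cancels.

```bash
cat > fit.py <<'E'
from h import *
import sys
t=sys.argv[1];z0=float(sys.argv[2])
def prof(h): return np.where(h<.05,.018+.01*h/.05,.031)
for n in ('scene','side'):
    p=cv2.imread(f'pics/{n}{t}.png').astype(int);d=np.load(f'pics/{n}{t}.npy');W=world(camera_info(n),d)
    b,g,r=p[...,0],p[...,1],p[...,2]
    with np.errstate(invalid='ignore'):
        near=np.hypot(W[...,0]-.468,W[...,1]-.136)<.05
        m=cv2.erode(((r>1.6*b)&(r>60)).astype(np.uint8),np.ones((3,3)))>0
        Q=W[near&m&(W[...,2]>z0-.005)]
    def f(q):
        h=Q[:,2]-q[4]; rad=np.hypot(Q[:,0]-q[0]-q[2]*(h-.04),Q[:,1]-q[1]-q[3]*(h-.04))
        return rad-prof(h)
    # drop inner-wall points: those beyond
    s=least_squares(f,[.468,.136,0,0,z0],loss='soft_l1',f_scale=.001)
    k=abs(s.fun)<.004; Q=Q[k]; s=least_squares(f,s.x,loss='soft_l1',f_scale=.001)
    print(n,len(Q),'axis@40mm',s.x[:2].round(4),'tilt',s.x[2:4].round(3),'footz',s.x[4].round(4),'foot xy',(s.x[:2]-.04*s.x[2:4]).round(4),'minz',Q[:,2].min().round(4),'rms',np.sqrt(np.mean(s.fun**2)).round(5))
    with np.errstate(invalid='ignore'):
        C=W[(np.hypot(W[...,0]-.468,W[...,1]-.136)<.045)&(abs(r-b)<40)&(W[...,2]>.066)&(W[...,2]<.078)]
    if len(C)>20:
        H=cv2.convexHull(C[:,:2].astype(np.float32))[:,0];print('  rim',circ(H),np.percentile(C[:,2],[50,95]))
E
python3 fit.py 5 .123
```

```text
scene 466 axis@40mm [0.4636 0.1384] tilt [-0.025  0.088] footz 0.1242 foot xy [0.4647 0.1348] minz 0.1261 rms 0.00128
  rim (array([0.46798593, 0.1370132 , 0.03393689]), np.float64(0.0005829424978160876)) [0.06958896 0.07157034]
side 693 axis@40mm [0.4661 0.1334] tilt [ 0.079 -0.045] footz 0.1291 foot xy [0.463  0.1351] minz 0.1291 rms 0.00173
  rim (array([0.46885866, 0.13519718, 0.03472539]), np.float64(0.000855432346531325)) [0.07085129 0.07269853]
```

Call:
send_rows(fingers=[-0.2, -0.2, -0.2, -0.2, -0.2, -0.2, -0.2, -0.2], linear=[[0.0025, -0.0015, 0], [0, 0, 0.01], [0, 0, 0.012], [0, 0, 0.012], [0, 0, 0.01], [0, 0, 0.008], [0, 0, 0.005], [0, 0, 0]], angular=[[0, 0, 0], [0, 0, 0], [0, 0, 0], [0, 0, 0], [0, 0, 0], [0, 0, 0], [0, 0, 0], [0, 0, 0]])

```text
clock: 7.0
tcp_pos: [0.469, 0.1364, 0.1325]
orientation: [[0.823, -0.569, -0.001], [-0.569, -0.823, -0.0], [-0.001, 0.001, -1.0]]
force: [0.0, 0.8, -2.7]
finger_gap: 0.0601
```

```bash
python3 look.py 6; python3 fit.py 6 .066
```

```text
7.0 [0.46904803 0.13641185 0.1324848 ] [[0.8226, -0.5686, -0.0015], [-0.5686, -0.8226, -0.0004], [-0.001, 0.0012, -1.0]] [ 0.01966025  0.81655272 -2.72786482] 0.060134644539021745
scene 355 axis@40mm [0.4673 0.1388] tilt [-0.036  0.072] footz 0.0672 foot xy [0.4688 0.1359] minz 0.0697 rms 0.00103
  rim (array([0.46764047, 0.13673016, 0.03403872]), np.float64(0.0004732377905548659)) [0.06977015 0.07442104]
side 612 axis@40mm [0.4701 0.1347] tilt [ 0.075 -0.035] footz 0.0727 foot xy [0.4671 0.1361] minz 0.0718 rms 0.00172
  rim (array([0.46911809, 0.13378289, 0.03381738]), np.float64(0.0007112794734343756)) [0.07131733 0.07537581]
```

View pics/look6.png

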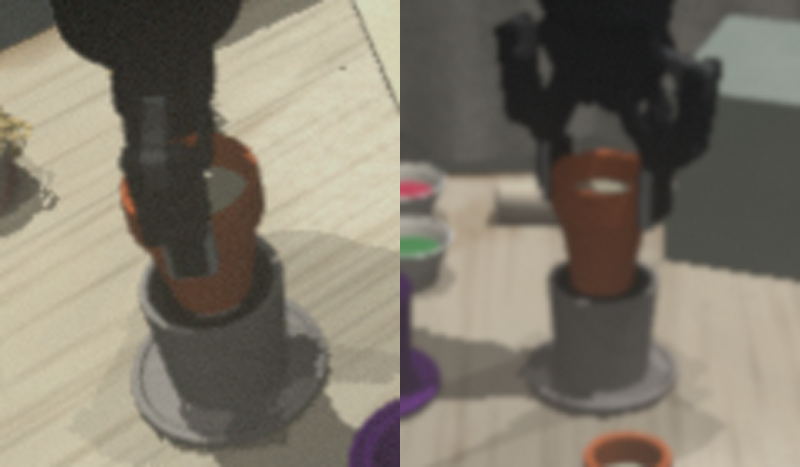

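The foot is centred in the mouth, at rim height. I'll lower it slowly and watch the force for contact, expected at a TCP height of about 0.110 m.

Call:
send_rows(fingers=[-0.2, -0.2, -0.2, -0.2, -0.2, -0.2], linear=[[0, 0, 0.004], [0, 0, 0.004], [0, 0, 0.004], [0, 0, 0.004], [0, 0, 0.003], [0, 0, 0]], angular=[[0, 0, 0], [0, 0, 0], [0, 0, 0], [0, 0, 0], [0, 0, 0], [0, 0, 0]])

```text
clock: 7.7
tcp_pos: [0.4692, 0.1364, 0.1138]
orientation: [[0.823, -0.569, -0.001], [-0.569, -0.823, -0.0], [-0.001, 0.001, -1.0]]
force: [0.0, -0.6, -2.4]
finger_gap: 0.0602
```

Call:
send_rows(fingers=[-0.2, -0.2, -0.2], linear=[[0, 0, 0.001], [0, 0, 0.001], [0, 0, 0]], angular=[[0, 0, 0], [0, 0, 0], [0, 0, 0]])

```text
clock: 8.0
tcp_pos: [0.4695, 0.1365, 0.1123]
orientation: [[0.823, -0.569, 0.0], [-0.569, -0.823, -0.0], [0.0, 0.0, -1.0]]
force: [0.4, 0.4, -1.4]
finger_gap: 0.0601
```

Call:
send_rows(fingers=[-0.2, -0.2, -0.2], linear=[[0, 0, 0.001], [0, 0, 0.001], [0, 0, 0]], angular=[[0, 0, 0], [0, 0, 0], [0, 0, 0]])

```text
clock: 8.3
tcp_pos: [0.4696, 0.1365, 0.1103]
orientation: [[0.822, -0.569, 0.0], [-0.569, -0.822, 0.0], [0.0, -0.0, -1.0]]
force: [0.6, -1.1, -2.7]
finger_gap: 0.0602
```

Call:
send_rows(fingers=[-0.2, -0.2, -0.2], linear=[[0, 0, 0.001], [0, 0, 0.001], [0, 0, 0]], angular=[[0, 0, 0], [0, 0, 0], [0, 0, 0]])

```text
clock: 8.6
tcp_pos: [0.4699, 0.1366, 0.1086]
orientation: [[0.822, -0.569, 0.001], [-0.569, -0.822, 0.0], [0.001, -0.001, -1.0]]
force: [0.4, -0.8, -0.8]
finger_gap: 0.0604
```

Call:
send_rows(fingers=[-0.2, -0.2, -0.2], linear=[[0, 0, 0.001], [0, 0, 0.001], [0, 0, 0]], angular=[[0, 0, 0], [0, 0, 0], [0, 0, 0]])

```text
clock: 8.9
tcp_pos: [0.4699, 0.1366, 0.1066]
orientation: [[0.822, -0.569, 0.001], [-0.569, -0.822, 0.0], [0.001, -0.001, -1.0]]
force: [0.6, -1.6, 2.2]
finger_gap: 0.0602
```

Call:
send_rows(fingers=[-0.2, -0.2, -0.2], linear=[[0, 0, 0.001], [0, 0, 0.001], [0, 0, 0]], angular=[[0, 0, 0], [0, 0, 0], [0, 0, 0]])

```text
clock: 9.2
tcp_pos: [0.4699, 0.1366, 0.1044]
orientation: [[0.823, -0.569, 0.001], [-0.569, -0.823, 0.0], [0.001, -0.001, -1.0]]
force: [0.9, -1.1, 4.2]
finger_gap: 0.0605
```

```bash
python3 look.py 7; python3 fit.py 7 .04
```

```text
9.2 [0.46989631 0.13656983 0.10439375] [[0.8225, -0.5688, 0.0009], [-0.5688, -0.8225, 0.0002], [0.0006, -0.0007, -1.0]] [ 0.9363922  -1.11058768  4.15650777] 0.060490455016349635
scene 187 axis@40mm [0.4689 0.1397] tilt [-0.051  0.051] footz 0.0384 foot xy [0.471  0.1376] minz 0.0672 rms 0.00108
  rim (array([0.46717924, 0.13681563, 0.03395866]), np.float64(0.0004551687150601591)) [0.06940707 0.07432051]
side 398 axis@40mm [0.467  0.1484] tilt [ 0.123 -0.368] footz 0.0218 foot xy [0.4621 0.1631] minz 0.0718 rms 0.00174
  rim (array([0.46846317, 0.13260756, 0.03304012]), np.float64(0.0013100722783849243)) [0.07073855 0.07563137]
```

View pics/look7.png

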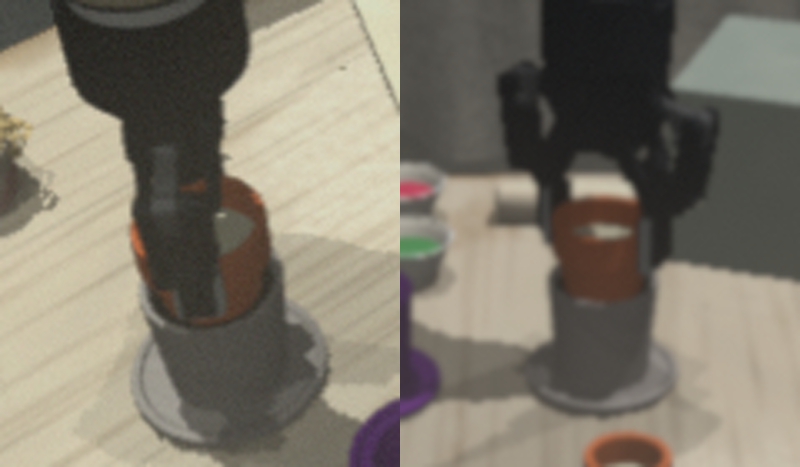

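Net push is about 7 N, and the foot is about 30 to 31 mm down. It needs about 5 mm more.

Call:
send_rows(fingers=[-0.2, -0.2, -0.2, -0.2], linear=[[0, 0, 0.001], [0, 0, 0.001], [0, 0, 0.001], [0, 0, 0]], angular=[[0, 0, 0], [0, 0, 0], [0, 0, 0], [0, 0, 0]])

```text
clock: 9.7
tcp_pos: [0.4699, 0.1366, 0.1014]
orientation: [[0.823, -0.569, 0.001], [-0.569, -0.823, 0.0], [0.001, -0.001, -1.0]]
force: [1.8, -0.8, 4.5]
finger_gap: 0.06
```

Call:
send_rows(fingers=[-0.2, -0.2, -0.2], linear=[[0, 0, 0.001], [0, 0, 0.001], [0, 0, 0]], angular=[[0, 0, 0], [0, 0, 0], [0, 0, 0]])

```text
clock: 10.0
tcp_pos: [0.4699, 0.1366, 0.0995]
orientation: [[0.822, -0.569, 0.001], [-0.569, -0.822, 0.0], [0.001, -0.001, -1.0]]
force: [1.4, -1.6, 4.9]
finger_gap: 0.0606
```

```bash
python3 look.py 8; python3 - <<'E'
from h import *
# top rim height of clay pot
for t in '78':
  for n in ('scene','side'):
    p=cv2.imread(f'pics/{n}{t}.png').astype(int);d=np.load(f'pics/{n}{t}.npy');W=world(camera_info(n),d)
    b,r=p[...,0],p[...,2]
    with np.errstate(invalid='ignore'):
        Q=W[(np.hypot(W[...,0]-.469,W[...,1]-.136)<.04)&(r>1.6*b)&(r>50)]
    print(t,n,np.percentile(Q[:,2],[90,95,99]).round(4))
E
```

```text
10.0 [0.46986    0.13656843 0.09949422] [[0.8225, -0.5688, 0.0009], [-0.5688, -0.8225, 0.0001], [0.0007, -0.0006, -1.0]] [ 1.3796169  -1.6291033   4.87367634] 0.0605880326236157
7 scene [0.1109 0.1114 0.1127]
7 side [0.1107 0.1119 0.1132]
8 scene [0.1059 0.1066 0.1158]
8 side [0.1066 0.1072 0.1081]
```

View pics/look8.png

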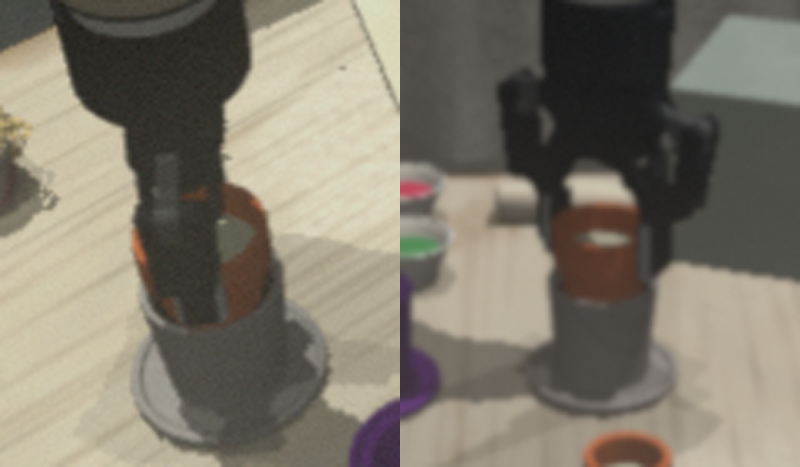

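The pot's rim is about 0.106 m up, so the foot is about 36 mm below the cover pot's rim. The cameras and the TCP agree on this. I'll let go and withdraw straight up.

Call:
send_rows(fingers=[0.6, 0.8, 1, 1, 1, 1], linear=[[0, 0, 0], [0, 0, 0], [0, 0, 0], [0, 0, 0], [0, 0, 0], [0, 0, 0]], angular=[[0, 0, 0], [0, 0, 0], [0, 0, 0], [0, 0, 0], [0, 0, 0], [0, 0, 0]])

```text
clock: 10.7
tcp_pos: [0.4693, 0.1365, 0.0992]
orientation: [[0.823, -0.569, -0.0], [-0.569, -0.823, -0.0], [-0.0, 0.0, -1.0]]
force: [-0.1, 0.1, 0.5]
finger_gap: 0.0857
```

Call:
send_rows(fingers=[1, 1, 1, 1, 1, 1, 1, 1], linear=[[0, 0, -0.005], [0, 0, -0.01], [0, 0, -0.02], [0, 0, -0.025], [0, 0, -0.025], [0, 0, -0.025], [0, 0, -0.015], [0, 0, 0]], angular=[[0, 0, 0], [0, 0, 0], [0, 0, 0], [0, 0, 0], [0, 0, 0], [0, 0, 0], [0, 0, 0], [0, 0, 0]])

```text
clock: 11.5
tcp_pos: [0.4708, 0.1372, 0.2273]
orientation: [[0.822, -0.569, 0.006], [-0.569, -0.822, 0.001], [0.004, -0.004, -1.0]]
force: [0.4, -0.5, 0.1]
finger_gap: 0.0856
```

```bash
python3 look.py 9; python3 fit.py 9 .034; python3 - <<'E'
from h import *
for n,bx in (('scene',dict(mid=(183,240,250,330),big=(312,180,360,240),small=(280,236,316,290))),('side',{})):
    p=cv2.imread(f'pics/{n}9.png').astype(int);W=world(camera_info(n),np.load(f'pics/{n}9.npy'))
    b,r=p[...,0],p[...,2]
    for k,c in (('mid',(.469,.136)),('big',(.537,-.208)),('small',(.4765,-.0585))):
        with np.errstate(invalid='ignore'): Q=W[(np.hypot(W[...,0]-c[0],W[...,1]-c[1])<.06)&(r>1.5*b)&(W[...,2]>.06)]
        z=np.percentile(Q[:,2],99);H=cv2.convexHull(Q[Q[:,2]>z-.004][:,:2].astype(np.float32))[:,0];T=Q[Q[:,2]>z-.004]
        A=np.c_[T[:,:2]-T[:,:2].mean(0),np.ones(len(T))];s=np.linalg.lstsq(A,T[:,2],rcond=None)[0]
        print(n,k,round(z,4),circ(H)[0].round(4),'slope',s[:2].round(3))
E
```

```text
11.5 [0.47083289 0.13719329 0.22726337] [[0.8224, -0.5688, 0.0059], [-0.5688, -0.8224, 0.0012], [0.0042, -0.0043, -1.0]] [ 0.40911843 -0.52998744  0.05025551] 0.0855964257588408
scene 579 axis@40mm [0.471  0.1363] tilt [-0.138 -0.042] footz 0.0293 foot xy [0.4765 0.138 ] minz 0.0659 rms 0.00192
  rim (array([0.46736459, 0.1369069 , 0.03379816]), np.float64(0.00046224473583800294)) [0.07002515 0.07576938]
side 380 axis@40mm [0.4909 0.1998] tilt [-0.13  -0.362] footz -0.1238 foot xy [0.4961 0.2143] minz 0.0727 rms 0.00203
  rim (array([0.46874168, 0.13327132, 0.03343539]), np.float64(0.00039722131611444084)) [0.07121392 0.07685317]
scene mid 0.5207 [0.4732 0.1289 0.0611] slope [-0.153  0.086]
scene big 0.074 [ 0.5371 -0.2077  0.0387] slope [0.004 0.007]
scene small 0.0735 [ 0.4757 -0.0569  0.0231] slope [-0.001 -0.006]
side mid 0.1089 [0.4691 0.1339 0.031 ] slope [-0.002  0.006]
side big 0.0754 [ 0.5387 -0.211   0.0387] slope [-0.001 -0.   ]
side small 0.0752 [ 0.4773 -0.0595  0.0229] slope [0.001 0.   ]
```

View pics/look9.png

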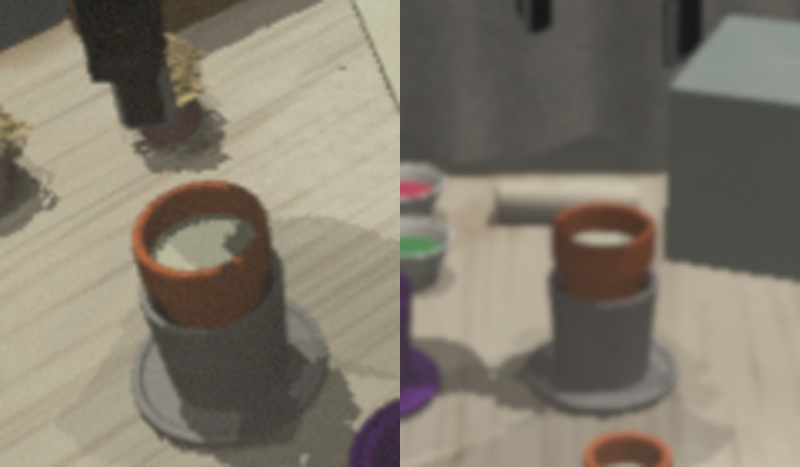

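The pot sits straight in the sleeve: rim slope 0.006 or less, foot about 36 mm down. The bystander pots haven't moved. I'll hand in.

```bash
python3 -c "
from station import *
print(finish_job())"
```

```text
the job is handed in; nothing more can be done
None
```

I moved the middle-sized pot into the grey cover pot's sleeve and pushed it down gently. Then I let go, withdrew straight up and handed the job in; `finish_job` gave no verdict.

**Last checks:**
- **Depth:** the foot is about 36 mm below the rim (TCP height while held; side camera again after release). That puts the collar's edge about 14 mm above the rim.
- **Straightness:** the pot's rim slopes 0.006 or less in the side camera.
- **Other pots:** the small and big pots are within about 2–3 mm of where they started, which is the calibration error. The cover pot's rim centre in the scene camera shifted by less than 1 mm.
- **Robot:** it ended clear of everything at 11.5 s, fingers open.

**What disagreed:**
- **Push force:** I read about 7.5 N net at the end, not the expected 10 N. I stopped on depth, where the TCP and the cameras agreed.
- **Final fits:** the fit of the whole seated pot was unusable, because only its collar was visible. The scene camera's rim measurement of the pot was spoiled by other reddish pixels in view. The final straightness therefore rests on the side camera and on how the pictures look.

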